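# Point out the proud bench dog, then press it home

## Task

Before the plank is planed, check the bench dogs in the dark clamping board: one of the five stands proud of the others. Show which it is by holding the shut fingertips one to two centimetres above the middle of its head for a good two seconds without touching it, and only then press it straight down with the fingertips until it is fully home like the others, and move clear. Do not point at or touch the other dogs, grasp or pull up nothing, and leave the plank and everything lying about where it is.

Things in the scene. Friction and masses are not known exactly. Their poses are not given: they have to be found in the camera images.
- board: dark brown clamping board lying fixed on the bench, 240 mm (its x) by 360 mm (its y), 24 mm thick, position and yaw vary. Origin at the centre of its underside; z up. Six 20 mm dog holes in it, in two rows at x = -68 and +68 mm, with y = -120, 0 and +120 mm in each row: five hold bench dogs, one is empty (a flat black disc), and which is which varies.
- dog_a (a joint): how far bench dog A is pushed down, m: 0.020 = home (underside of its head on the board, its stop); smaller = standing proud by the difference (0.005 means 15 mm proud). Moves only along the vertical, stays where it is left; stiff, about 6 N to push down, no spring. One of the five dogs starts 14 to 19 mm proud, the other four start home.
- dog_a_top (a point): centre of the flat top of bench dog A: an aluminium dog with a round head 32 mm across and 14 mm tall on a 20 mm round shank. The top is 14 mm above the board's upper face (38 mm above the bench) when home, higher by as much as it stands proud. All five dogs look the same apart from their height.
- seat_a: the dog hole that bench dog A stands in; origin on the hole's axis at the board's upper face, z up.
- dog_b (a joint): how far bench dog B is pushed down, m: 0.020 = home (underside of its head on the board, its stop); smaller = standing proud by the difference (0.005 means 15 mm proud). Moves only along the vertical, stays where it is left; stiff, about 6 N to push down, no spring. One of the five dogs starts 14 to 19 mm proud, the other four start home.
- dog_b_top (a point): centre of the flat top of bench dog B: an aluminium dog with a round head 32 mm across and 14 mm tall on a 20 mm round shank. The top is 14 mm above the board's upper face (38 mm above the bench) when home, higher by as much as it stands proud. All five dogs look the same apart from their height.
- seat_b: the dog hole that bench dog B stands in; origin on the hole's axis at the board's upper face, z up.
- dog_c (a joint): how far bench dog C is pushed down, m: 0.020 = home (underside of its head on the board, its stop); smaller = standing proud by the difference (0.005 means 15 mm proud). Moves only along the vertical, stays where it is left; stiff, about 6 N to push down, no spring. One of the five dogs starts 14 to 19 mm proud, the other four start home.
- dog_c_top (a point): centre of the flat top of bench dog C: an aluminium dog with a round head 32 mm across and 14 mm tall on a 20 mm round shank. The top is 14 mm above the board's upper face (38 mm above the bench) when home, higher by as much as it stands proud. All five dogs look the same apart from their height.
- seat_c: the dog hole that bench dog C stands in; origin on the hole's axis at the board's upper face, z up.
- dog_d (a joint): how far bench dog D is pushed down, m: 0.020 = home (underside of its head on the board, its stop); smaller = standing proud by the difference (0.005 means 15 mm proud). Moves only along the vertical, stays where it is left; stiff, about 6 N to push down, no spring. One of the five dogs starts 14 to 19 mm proud, the other four start home.
- dog_d_top (a point): centre of the flat top of bench dog D: an aluminium dog with a round head 32 mm across and 14 mm tall on a 20 mm round shank. The top is 14 mm above the board's upper face (38 mm above the bench) when home, higher by as much as it stands proud. All five dogs look the same apart from their height.
- seat_d: the dog hole that bench dog D stands in; origin on the hole's axis at the board's upper face, z up.
- dog_e (a joint): how far bench dog E is pushed down, m: 0.020 = home (underside of its head on the board, its stop); smaller = standing proud by the difference (0.005 means 15 mm proud). Moves only along the vertical, stays where it is left; stiff, about 6 N to push down, no spring. One of the five dogs starts 14 to 19 mm proud, the other four start home.
- dog_e_top (a point): centre of the flat top of bench dog E: an aluminium dog with a round head 32 mm across and 14 mm tall on a 20 mm round shank. The top is 14 mm above the board's upper face (38 mm above the bench) when home, higher by as much as it stands proud. All five dogs look the same apart from their height.
- seat_e: the dog hole that bench dog E stands in; origin on the hole's axis at the board's upper face, z up.
- plank: bystander: pale plank 80 x 300 x 18 mm, loose on the board between the two rows of dogs, its top 42 mm above the bench, its long edges about 28 mm from the dogs' axes. Origin at the centre of its underside, long along its y.
- pencil: bystander: flat dark red carpenter's pencil, 14 x 167 x 8 mm, lying on the plank, its top 50 mm above the bench. Origin under its middle, long along its y.
- wedge: bystander: small wooden block 30 x 26 x 16 mm, on the board midway between two dog holes of the far row, its top 40 mm above the bench. Origin at the centre of its underside.
- mug: bystander: terracotta mug, 80 mm wide, 95 mm tall, on the bench to the left. Origin at the centre of its foot.
- glue: bystander: white bottle with orange cap, 56 mm wide, 150 mm tall, on the bench to the left. Origin at the centre of its foot.
- clamp: bystander: dark red bar clamp lying on the bench to the right, 300 mm long, 32 mm tall. Origin on its bar, at bench level.
- square: bystander: try square lying on the bench near left, stock 100 mm, blade 150 mm, 16 mm tall. Origin under its stock.
- tape: bystander: grey tape measure, 68 mm wide, 36 mm tall, on the bench at the near right. Origin at the centre of its underside.

How it is judged:
By the outcome, as a careful person would: the job done as asked, in the order asked, and still so for the second after the job is handed in, with the robot touching nothing.
It also fails if it takes over 38 s, if anything falls off the work surface, if the arm or the gripper's body presses on something with over 40 N, if the wrist force passes 120 N, or if a joint passes its speed limit or range.

## Robot

A 6-joint arm with a two-finger parallel gripper is mounted at the origin on the work surface. World frame = base frame: x ahead of the robot, y to its left, z up, the work surface at z = 0. Lengths are in m, angles in rad, forces in N, time in s.
With the tool pointing down it reaches from about 0.375 to 0.9 m from the base axis. Payload 3.1 kg.
Tool frame: the origin (TCP) lies midway between the tips of the shut fingers; the grasp point (between the pads) lies 19 mm behind it; y points along the fingers, z is the direction in which the jaws open and shut, and the axes are right-handed (so a half turn about y gives the same grasp; the last joint's range is limited). The gripper opens to 87 mm and grips with 3 to 60 N. Pads are 19 mm wide; open, the fingers measure 117 mm over their backs; the gripper's body (75 mm by 190 mm) begins 51 mm behind the grasp point.
Start: joints at [1.123, 0.527, 1.433, -0, 1.181, -0.178], TCP at [0.166, 0.603, 0.223] pointing down, gripper open.
Joint ranges: [-3.08, 3.08], [-0.75, 2.2], [0.22, 2.44], [-1.43, 4.57], [0, 2.65], [-2.85, 2.85]. Speed limits (rad/s): [2.79, 2.79, 3.14, 3.14, 3.14, 3.14].

## Interface

Orientations are given as a unit quaternion [x, y, z, w].
In Python, from rig import * gives the robot as it stands.
- The arm moves only by the tool jog_arm, never from a script. Its argument "increments" is a list that holds one entry, the list of rows, each a list of 7 numbers: the turn, a rotation vector about the world's x, y, z in degrees, then the shift along the world's x, y, z in m, then the closure, from -1 (fully open) to 1 (shut), so that 0 is half open. In form: [[[rx, ry, rz, x, y, z, jaw], ...]]. A call has 1 to 8 rows; each row is the pose to reach, as a shift and turn from the pose measured when the call began; what a row does not reach only later rows make up. A row lasts 1/10 s, in which the tool goes at most 50 mm and 8.59 degrees, less where a joint would pass 70% of its speed; a pose out of reach is approached as far as the arm can. A call with a gripper value outside its range is refused whole. The fingers move at their own pace and stop on an object; "squeeze" is the grip in N (left out, the last holds). Time passes only in rows, so rows that repeat a pose let the fingers close. It gives the time, the measured TCP pose, the force and the opening at its end, in the units of the state.
- get_obs(): the state, without advancing time (a new reading comes with each control period).
- camera(name): name is "scene" or "top" or "wrist"; returns the picture (400x640x3 uint8, red, green, blue); there is no depth.
- camera_info(name): a dict with "K" (3x3 intrinsics, pixels), "R" (3x3) and "t" (3): a world point X has camera coordinates R X + t. Camera axes: x right, y down, z forward; pixel columns grow to the right and rows downward; lengths in m; the calibration is good to about 2 mm. A picture is of the moment at which its call begins: read the wrist's pose just before it. camera_info takes no time and is no camera call; for the wrist camera it gives the pose at the moment of the call.
- hand_in(): hands the job in, once; it reports no verdict.
The state is a dict: "time": time; "q": joint angles; "joint_velocities": joint speeds; "joint_torque": joint torques, N m; "position": TCP position; "tool_rot": TCP orientation; "ft_force": force on the tool from outside, world axes, zero at the start; "moment": the same for the moment, N m; "grip_width": finger opening in m.
Only numpy, scipy, OpenCV 4.12 (cv2) and the standard library are available. Lean on these libraries where they do the work, as an engineer would, in place of code of your own. Each camera call takes 0.05 s, during which the arm holds its last target.

## Working session

There is one attempt and no reset: what is moved stays moved. The work goes in short steps, Python scripts to look and compute and a tool call to move; the robot and the scene stay as the last step left them, time stands still between calls to the robot, and variables do not carry over. Pictures are saved under pics/ and viewed, and the job is handed in when it is done.

Besides the shell and the picture viewer there is one more tool, called after "Emit:" by a JSON object that holds its "fn" and its "kwargs". jog_arm: Moves the arm, as the interface text tells. Its arguments: {"type":"object","properties":{"increments":{"type":"array","items":{"type":"array","items":{"type":"array","items":{"type":"number"}}}},"squeeze":{"type":"number"}},"required":["increments"]}

```bash
ls; mkdir -p pics; python3 - <<'E'
from rig import *
import cv2,numpy as np
o=get_obs();print(o)
for n in("scene","top"):
    i=camera_info(n);print(n,i)
    cv2.imwrite(f"pics/{n}0.png",camera(n)[:,:,::-1])
E
```

```text
pics
{'time': 0.0, 'q': array([ 1.12348514e+00,  5.28473340e-01,  1.43388117e+00,  9.66140703e-06,
        1.18139185e+00, -1.78502274e-01]), 'joint_velocities': array([-0.00057512, -0.00201621, -0.00142046,  0.00083387,  0.00091573,
        0.00295544]), 'joint_torque': array([ 1.50534321e-03, -4.40042102e+01, -1.76591116e+01,  6.32895716e-02,
        5.85482048e-02, -1.78563528e-04]), 'position': array([0.16564309, 0.60190283, 0.22157395]), 'tool_rot': array([ 0.70145253, -0.09499106,  0.09451626, -0.70000552]), 'ft_force': array([-0.15023109, -0.48343404, -0.95734944]), 'moment': array([-0.002037  , -0.00158753, -0.02311428]), 'grip_width': 0.08729407140302685}
scene {'K': array([[434.35215957,   0.        , 318.64692375],
       [  0.        , 434.35215957, 200.16529551],
       [  0.        ,   0.        ,   1.        ]]), 'R': array([[ 0.47782653,  0.87831756, -0.01549434],
       [ 0.66536176, -0.37337708, -0.64643893],
       [-0.57356389,  0.29857633, -0.76280838]]), 't': array([-0.23753872, -0.27204038,  1.59539002])}
top {'K': array([[487.25295573,   0.        , 332.47810678],
       [  0.        , 487.25295573, 189.57511633],
       [  0.        ,   0.        ,   1.        ]]), 'R': array([[ 2.55718237e-02, -9.99672970e-01, -1.84496624e-04],
       [-9.96608138e-01, -2.54789831e-02, -7.82498569e-02],
       [ 7.82195661e-02,  2.18486238e-03, -9.96933762e-01]]), 't': array([-0.01555378,  0.47100574,  1.37746511])}
```

View pics/scene0.png

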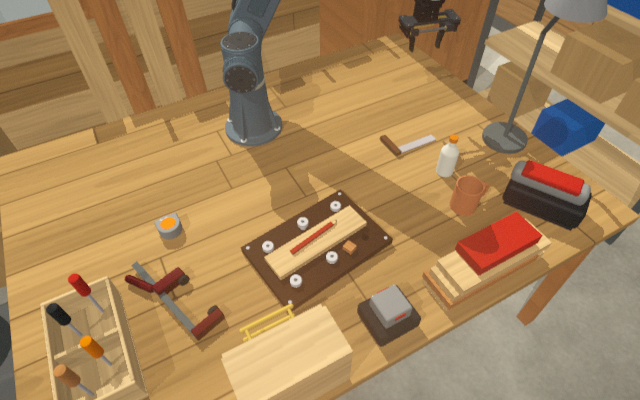

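View pics/top0.png

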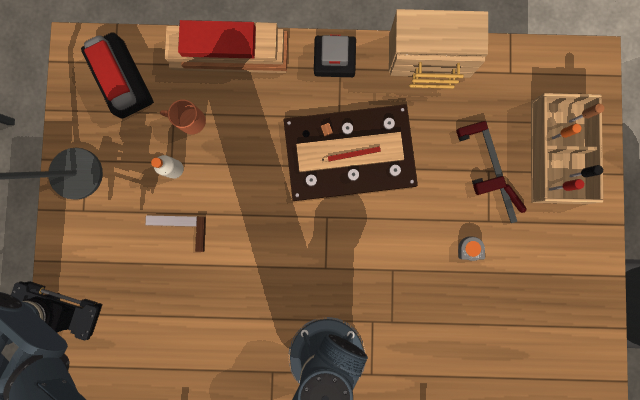

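The scene and top views show the board, with dogs at top-view px (311,180), (353,174), (395,170), (347,128), (389,123) and the empty hole at about (306,133). I'll enlarge both.

```bash
python3 - <<'E'
import cv2
a=cv2.imread("pics/scene0.png")[180:310,230:400];cv2.imwrite("pics/s1.png",cv2.resize(a,None,fx=4.6,fy=4.6,interpolation=cv2.INTER_CUBIC))
a=cv2.imread("pics/top0.png")[95:205,275:425];cv2.imwrite("pics/t1.png",cv2.resize(a,None,fx=5,fy=5,interpolation=cv2.INTER_CUBIC))
E
```

```text
(no output)
```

View pics/s1.png

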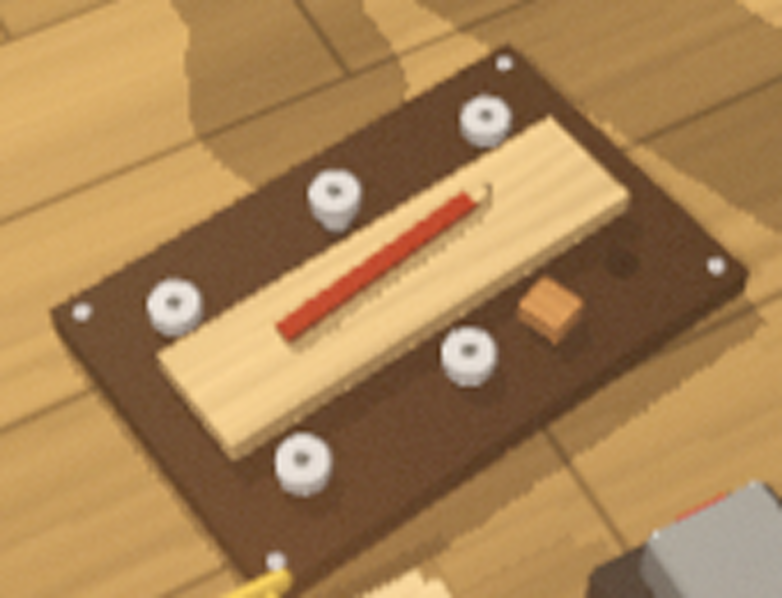

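View pics/t1.png

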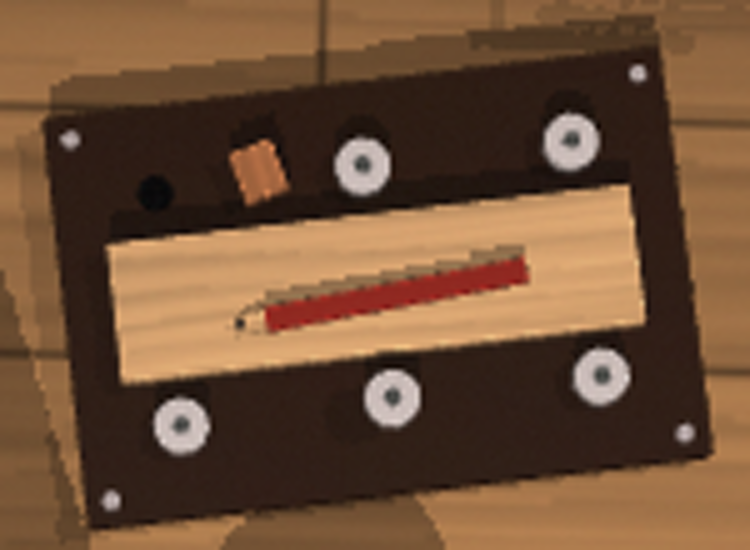

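The near-row middle dog looks proud: the scene crop shows its shank at (335,195), and its shadow is offset in the top view. I'll triangulate all five tops to confirm.

```bash
python3 - <<'E'
from rig import *
import numpy as np,cv2
S=np.array([(486,117),(335,191),(174,302),(469,350),(302,459)],float)
T=np.array([(181,425),(392,397),(601,376),(362,165),(571,140)],float)
S=(S+.5)/4.6-.5+[230,180];T=(T+.5)/5-.5+[275,95]
P=[]
for n in("scene","top"):
    i=camera_info(n);P.append(i["K"]@np.c_[i["R"],i["t"]])
X=cv2.triangulatePoints(P[0],P[1],S.T,T.T);X=(X[:3]/X[3]).T
print(X.round(4))
# per-height rays from top
i=camera_info("top");
for z in(.038,.055):
    out=[]
    for p in T:
        d=i["R"].T@np.linalg.inv(i["K"])@[*p,1];c=-i["R"].T@i["t"];out.append((c+d*(z-c[2])/d[2])[:2])
    print(z,np.round(out,4))
E
```

```text
[[ 0.4966  0.0582  0.0342]
 [ 0.5139 -0.0605  0.0502]
 [ 0.5307 -0.1795  0.0346]
 [ 0.6483 -0.0409  0.036 ]
 [ 0.6658 -0.1601  0.0359]]
0.038 [[ 0.4964  0.0585]
 [ 0.5154 -0.0605]
 [ 0.5304 -0.1787]
 [ 0.6481 -0.0404]
 [ 0.6656 -0.1594]]
0.055 [[ 0.4948  0.0577]
 [ 0.5135 -0.0598]
 [ 0.5283 -0.1765]
 [ 0.6445 -0.04  ]
 [ 0.6618 -0.1575]]
```

```bash
python3 - <<'E'
from rig import *
import numpy as np
from scipy.spatial.transform import Rotation as Ro
o=get_obs();r=Ro.from_quat(o["tool_rot"]);M=r.as_matrix();print(M.round(3),o["position"],o["time"])
yaw=np.arctan2(.034,.2372);print(np.degrees(yaw))
by=np.array([-np.sin(yaw),np.cos(yaw),0])
for s in(1,-1):
    y=np.array([0,0,-1.]);z=s*by;x=np.cross(y,z)
    print(s,((Ro.from_matrix(np.c_[x,y,z])*r.inv()).as_rotvec(degrees=True)).round(2))
print(np.array([.5137,-.060])-o["position"][:2])
E
```

```text
[[ 0.964 -0.001  0.266]
 [-0.266 -0.002  0.964]
 [-0.    -1.    -0.002]] [0.16568011 0.60195918 0.22165569] 0.1
8.15715418383286
1 [ 0.11 -0.03 23.56]
-1 [-4.0000e-02 -1.5000e-01 -1.5644e+02]
[ 0.34801989 -0.66195918]
```

Emit:
{"fn": "jog_arm", "kwargs": {"increments": [[[0, 0, 2, 0.012, -0.022, 0.006, 1], [0, 0, 4, 0.03, -0.055, 0.015, 1], [0, 0, 7, 0.05, -0.095, 0.025, 1], [0, 0, 10, 0.07, -0.135, 0.03, 1], [0, 0, 12, 0.09, -0.175, 0.03, 1], [0, 0, 14, 0.11, -0.213, 0.03, 1], [0, 0, 15, 0.13, -0.25, 0.03, 1], [0, 0, 16, 0.15, -0.285, 0.03, 1]]], "squeeze": 10}}

```text
time: 0.9
position: [0.3158, 0.3151, 0.2515]
tool_rot: [0.708, 0.004, -0.004, -0.706]
ft_force: [0.4, -0.6, 0.2]
grip_width: 0.0309
```

Emit:
{"fn": "jog_arm", "kwargs": {"increments": [[[0, 0, 1, 0.02, -0.038, 0, 1], [0, 0, 2, 0.04, -0.077, 0, 1], [0, 0, 3, 0.061, -0.115, 0, 1], [0, 0, 4, 0.082, -0.155, 0, 1], [0, 0, 5, 0.103, -0.195, -0.01, 1], [0, 0, 6, 0.124, -0.235, -0.02, 1], [0, 0, 7, 0.145, -0.275, -0.03, 1], [0, 0, 7.5, 0.163, -0.31, -0.04, 1]]]}}

```text
time: 1.7
position: [0.4796, 0.003, 0.211]
tool_rot: [0.706, 0.05, -0.05, -0.704]
ft_force: [0.5, 0.2, 0.1]
grip_width: 0.0002
```

Emit:
{"fn": "jog_arm", "kwargs": {"increments": [[[0, 0, 0, 0.015, -0.03, -0.02, 1], [0, 0, 0, 0.027, -0.05, -0.04, 1], [0, 0, 0, 0.033, -0.062, -0.055, 1], [0, 0, 0, 0.035, -0.065, -0.07, 1], [0, 0, 0, 0.035, -0.065, -0.08, 1], [0, 0, 0, 0.035, -0.065, -0.08, 1], [0, 0, 0, 0.035, -0.065, -0.08, 1]]]}}

```text
time: 2.4
position: [0.5143, -0.0615, 0.1311]
tool_rot: [0.706, 0.05, -0.051, -0.705]
ft_force: [-0.1, 0.3, -0.3]
grip_width: 0.0004
```

```bash
cat > look.py <<'E'
from rig import *
import cv2,sys
import numpy as np
k=sys.argv[1]
i=camera_info("wrist");o=get_obs();w=camera("wrist");s=camera("scene")
print(o["time"],o["position"],o["tool_rot"],o["grip_width"],o["ft_force"])
cv2.imwrite(f"pics/w{k}.png",w[:,:,::-1])
cv2.imwrite(f"pics/sc{k}.png",cv2.resize(s[180:310,230:400,::-1],None,fx=4.6,fy=4.6,interpolation=cv2.INTER_CUBIC))
def pr(i,X):
    p=i["K"]@(i["R"]@np.array(X)+i["t"]);return (p[:2]/p[2]).round(1)
for z in (.038,.053,.056): print("wrist proj dog",z,pr(i,[.5137,-.06,z]),"tcp",pr(i,o["position"]))
E
python3 look.py 1
```

```text
2.4 [ 0.51429772 -0.06151586  0.13106363] [ 0.70606868  0.04993631 -0.05055779 -0.70456887] 0.0004424164478998741 [-0.0629153   0.2711539  -0.32826743]
wrist proj dog 0.038 [323.1 206.6] tcp [321.  260.2]
wrist proj dog 0.053 [323.2 212.6] tcp [321.  260.2]
wrist proj dog 0.056 [323.2 213.9] tcp [321.  260.2]
```

View pics/w1.png

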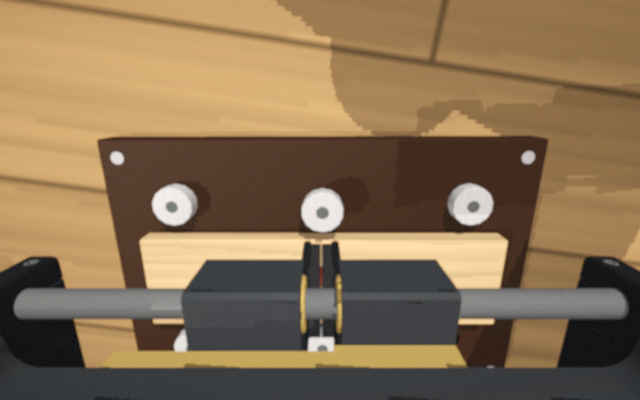

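View pics/sc1.png

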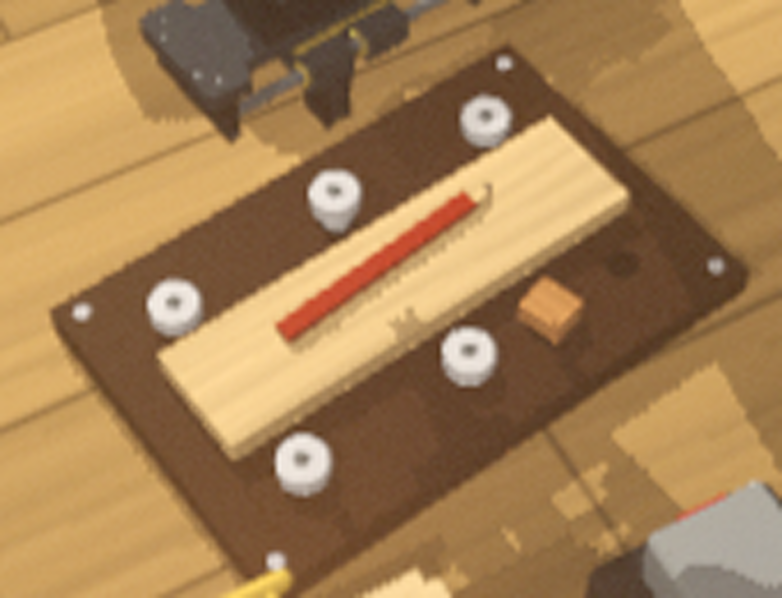

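The wrist view shows the proud dog's centre at (322,212); the prediction for a top at z≈0.053 was (323,212.6), so they agree. I'll descend to about 15 mm above it.

Emit:
{"fn": "jog_arm", "kwargs": {"increments": [[[0, 0, 0, 0, 0.0015, -0.015, 1], [0, 0, 0, -0.0005, 0.0015, -0.03, 1], [0, 0, 0, -0.0005, 0.0015, -0.045, 1], [0, 0, 0, -0.0005, 0.0015, -0.055, 1], [0, 0, 0, -0.0005, 0.0015, -0.06, 1], [0, 0, 0, -0.0005, 0.0015, -0.0625, 1], [0, 0, 0, -0.0005, 0.0015, -0.0625, 1], [0, 0, 0, -0.0005, 0.0015, -0.0625, 1]]]}}

```text
time: 3.3
position: [0.5148, -0.0603, 0.0697]
tool_rot: [0.706, 0.051, -0.05, -0.704]
ft_force: [-0.6, 0.6, 0.1]
grip_width: 0.0008
```

```bash
python3 look.py 2
```

```text
3.3 [ 0.51478419 -0.06029593  0.06968571] [ 0.70648383  0.05095282 -0.04971263 -0.70413995] 0.0007624224113514118 [-0.62261051  0.62652523  0.05061099]
wrist proj dog 0.038 [321.8 235.3] tcp [320.9 260.2]
wrist proj dog 0.053 [321.8 245.4] tcp [320.9 260.2]
wrist proj dog 0.056 [321.8 247.5] tcp [320.9 260.2]
```

View pics/w2.png

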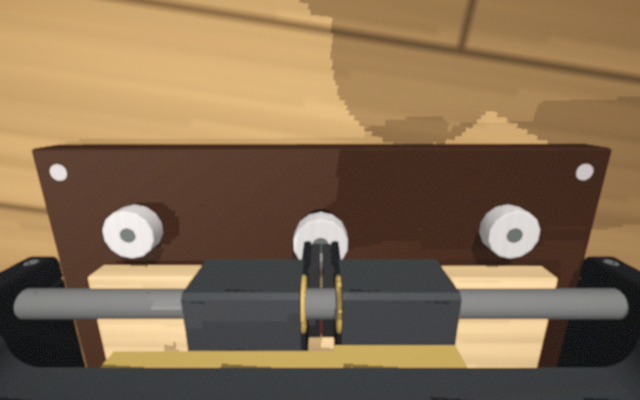

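View pics/sc2.png

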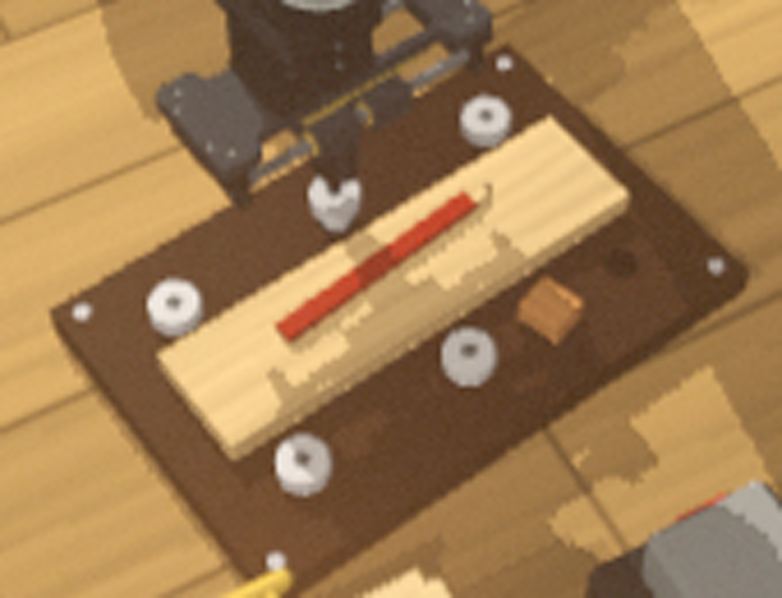

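The wrist view shows the head centred under the fingers (cols 293–348, centre 320.5, TCP at 321), and the scene view shows a clear gap below the tip. I'll drop 2 mm and hold there for over two seconds.

Emit:
{"fn": "jog_arm", "kwargs": {"increments": [[[0, 0, 0, -0.0005, 0, -0.002, 1], [0, 0, 0, -0.001, 0, -0.002, 1], [0, 0, 0, -0.001, 0, -0.002, 1], [0, 0, 0, -0.001, 0, -0.002, 1], [0, 0, 0, -0.001, 0, -0.002, 1], [0, 0, 0, -0.001, 0, -0.002, 1], [0, 0, 0, -0.001, 0, -0.002, 1], [0, 0, 0, -0.001, 0, -0.002, 1]]]}}

```text
time: 4.2
position: [0.5137, -0.0603, 0.0677]
tool_rot: [0.706, 0.051, -0.05, -0.704]
ft_force: [-0.2, -0.4, -1.9]
grip_width: 0.0006
```

Emit:
{"fn": "jog_arm", "kwargs": {"increments": [[[0, 0, 0, 0, 0, 0, 1], [0, 0, 0, 0, 0, 0, 1], [0, 0, 0, 0, 0, 0, 1], [0, 0, 0, 0, 0, 0, 1], [0, 0, 0, 0, 0, 0, 1], [0, 0, 0, 0, 0, 0, 1], [0, 0, 0, 0, 0, 0, 1], [0, 0, 0, 0, 0, 0, 1]]]}}

```text
time: 5.0
position: [0.5138, -0.0603, 0.0677]
tool_rot: [0.706, 0.051, -0.05, -0.704]
ft_force: [-0.9, -0.1, -1.0]
grip_width: 0.0005
```

Emit:
{"fn": "jog_arm", "kwargs": {"increments": [[[0, 0, 0, 0, 0, 0, 1], [0, 0, 0, 0, 0, 0, 1], [0, 0, 0, 0, 0, 0, 1], [0, 0, 0, 0, 0, 0, 1], [0, 0, 0, 0, 0, 0, 1], [0, 0, 0, 0, 0, 0, 1], [0, 0, 0, 0, 0, 0, 1], [0, 0, 0, 0, 0, 0, 1]]]}}

```text
time: 5.8
position: [0.5138, -0.0603, 0.0677]
tool_rot: [0.706, 0.051, -0.05, -0.704]
ft_force: [-0.5, 0.4, -0.1]
grip_width: 0.0004
```

Emit:
{"fn": "jog_arm", "kwargs": {"increments": [[[0, 0, 0, 0, 0, 0, 1], [0, 0, 0, 0, 0, 0, 1], [0, 0, 0, 0, 0, 0, 1], [0, 0, 0, 0, 0, 0, 1], [0, 0, 0, 0, 0, 0, 1], [0, 0, 0, 0, 0, 0, 1], [0, 0, 0, 0, 0, 0, 1], [0, 0, 0, 0, 0, 0, 1]]]}}

```text
time: 6.6
position: [0.5138, -0.0603, 0.0677]
tool_rot: [0.706, 0.051, -0.05, -0.704]
ft_force: [-0.4, 0.1, -0.1]
grip_width: 0.0003
```

Held for about 3 s. Now I'll press slowly while watching the force.

Emit:
{"fn": "jog_arm", "kwargs": {"increments": [[[0, 0, 0, 0, 0, -0.003, 1], [0, 0, 0, 0, 0, -0.006, 1], [0, 0, 0, 0, 0, -0.009, 1], [0, 0, 0, 0, 0, -0.0115, 1], [0, 0, 0, 0, 0, -0.014, 1], [0, 0, 0, 0, 0, -0.0165, 1], [0, 0, 0, 0, 0, -0.019, 1], [0, 0, 0, 0, 0, -0.021, 1]]]}}

```text
time: 7.4
position: [0.5137, -0.0603, 0.0469]
tool_rot: [0.707, 0.051, -0.05, -0.704]
ft_force: [-1.2, -0.3, 5.2]
grip_width: 0.0003
```

Emit:
{"fn": "jog_arm", "kwargs": {"increments": [[[0, 0, 0, 0, 0, -0.0015, 1], [0, 0, 0, 0, 0, -0.003, 1], [0, 0, 0, 0, 0, -0.0045, 1], [0, 0, 0, 0, 0, -0.0058, 1], [0, 0, 0, 0, 0, -0.007, 1]]]}}

```text
time: 7.9
position: [0.5137, -0.0603, 0.0398]
tool_rot: [0.706, 0.051, -0.05, -0.704]
ft_force: [-2.2, 0.5, 3.5]
grip_width: 0.0003
```

Emit:
{"fn": "jog_arm", "kwargs": {"increments": [[[0, 0, 0, 0, 0, -0.0005, 1], [0, 0, 0, 0, 0, -0.001, 1], [0, 0, 0, 0, 0, -0.001, 1]]]}}

```text
time: 8.2
position: [0.5137, -0.0603, 0.0386]
tool_rot: [0.706, 0.051, -0.05, -0.704]
ft_force: [-0.9, 0.0, 3.7]
grip_width: 0.0007
```

Emit:
{"fn": "jog_arm", "kwargs": {"increments": [[[0, 0, 0, 0, 0, -0.0005, 1], [0, 0, 0, 0, 0, -0.001, 1], [0, 0, 0, 0, 0, -0.001, 1]]]}}

```text
time: 8.5
position: [0.5137, -0.0603, 0.0383]
tool_rot: [0.707, 0.051, -0.05, -0.704]
ft_force: [-1.6, 0.4, 10.4]
grip_width: 0.0005
```

Emit:
{"fn": "jog_arm", "kwargs": {"increments": [[[0, 0, 0, 0, 0, -0.001, 1], [0, 0, 0, 0, 0, -0.0015, 1], [0, 0, 0, 0, 0, -0.0015, 1]]]}}

```text
time: 8.8
position: [0.5138, -0.0603, 0.0383]
tool_rot: [0.707, 0.051, -0.049, -0.704]
ft_force: [-3.2, 1.6, 16.5]
grip_width: 0.0006
```

The tip stayed at 0.0383 m while the force rose to 16.5 N, so the dog is on its stop. Next I'll lift straight up and move clear.

Emit:
{"fn": "jog_arm", "kwargs": {"increments": [[[0, 0, 0, 0, 0, 0.003, 1], [0, 0, 0, 0, 0, 0.01, 1], [0, 0, 0, 0, 0, 0.025, 1], [0, 0, 0, 0, 0, 0.05, 1], [0, 0, 0, 0, 0, 0.08, 1], [0, 0, 0, 0, 0, 0.11, 1], [0, 0, 0, 0, 0, 0.14, 1], [0, 0, 0, 0, 0, 0.16, 1]]]}}

```text
time: 9.6
position: [0.5145, -0.0605, 0.2003]
tool_rot: [0.707, 0.052, -0.049, -0.704]
ft_force: [0.1, 0.2, -1.2]
grip_width: 0.0006
```

Emit:
{"fn": "jog_arm", "kwargs": {"increments": [[[0, 0, 0, -0.02, 0, 0.01, 1], [0, 0, 0, -0.05, 0, 0.02, 1], [0, 0, 0, -0.08, 0, 0.03, 1], [0, 0, 0, -0.1, 0, 0.04, 1], [0, 0, 0, -0.11, 0, 0.05, 1], [0, 0, 0, -0.11, 0, 0.05, 1], [0, 0, 0, -0.11, 0, 0.05, 1]]]}}

```text
time: 10.3
position: [0.4057, -0.0609, 0.2507]
tool_rot: [0.707, 0.053, -0.048, -0.703]
ft_force: [0.3, 0.0, -1.1]
grip_width: 0.0006
```

```bash
python3 look.py 3
```

```text
10.3 [ 0.4057229  -0.06093404  0.25065501] [ 0.70736081  0.05293824 -0.04776045 -0.70324759] 0.0006274931362731766 [ 0.25115492  0.01556839 -1.07293562]
wrist proj dog 0.038 [310.2 259.2] tcp [320.9 260.2]
wrist proj dog 0.053 [309.7 265. ] tcp [320.9 260.2]
wrist proj dog 0.056 [309.6 266.2] tcp [320.9 260.2]
```

View pics/sc3.png

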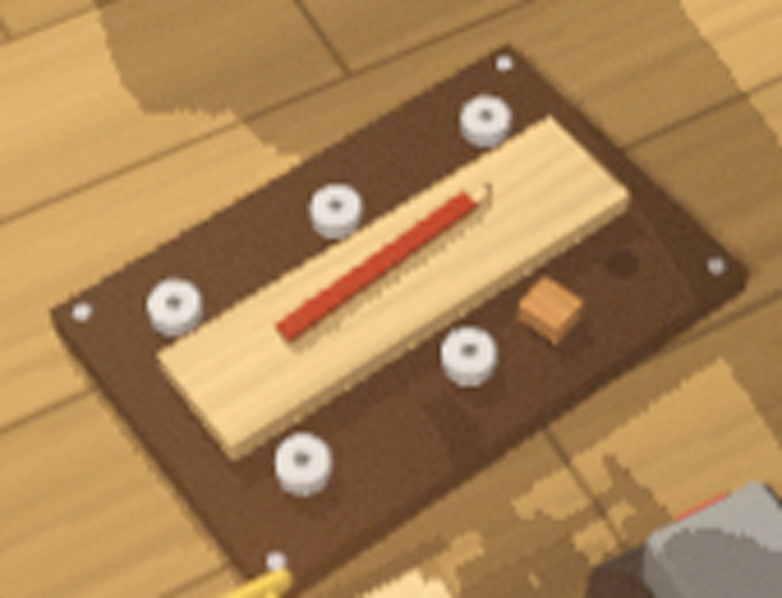

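View pics/w3.png

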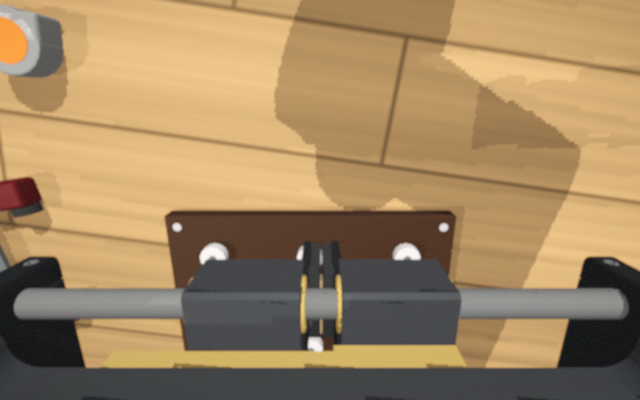

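The scene crop shows the pressed dog at (335,206). It is level with its neighbours, no shank is visible, and the plank, pencil and wedge have not moved. Handing in.

```bash
python3 -c "
from rig import *
print(hand_in())"
```

```text
the job is handed in; nothing more can be done
None
```

The proud dog was the middle one of the near row, at about (0.514, -0.060). It is now pressed home, and the job is handed in.

- **Finding it:** triangulating the dog tops put this one at about 50 mm above the bench and the other four at 34–36 mm. The home height is 38 mm, so these readings sit 2–4 mm low. Allowing for that, I took the proud top as about 53 mm, roughly 15 mm proud.
- **Pointing:** I held the shut fingertips about 15 mm above the middle of its head for about 3 s, with no contact force.
- **Pressing:** I pressed straight down until the tips stopped at z = 0.0383 m and the force rose to 16.5 N, so it was on its stop. I then lifted straight up and moved clear.
- **Last checks:** the final scene picture shows the dog level with the others and no shank showing. The plank, pencil and wedge are where they were. I did not compare the objects on the bench before and after, but the arm passed high over that side. No check failed. The run took about 10.4 s.

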